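Clamp a leaded panel to the clutch knob's click

TASK

Stand the loose wooden batten on its narrow edge in the jig, in the gap between the clamp's pad and the leaded panel, and let go of it. Then turn the black clutch knob clockwise, regripping as needed, until its clutch clicks once and the panel is held against the fence; stop there, because forcing the knob past the click would crush the panel. Let go of the knob and leave everything else on the bench alone.

Things in the scene. Friction and masses are not known exactly. Their poses are not given: they have to be found in the camera images.
- jig: Jig fixed on the bench: plywood board 190 (x) by 395 (y, from -215 to 180) mm, 12 mm thick; origin on the bench. Along its +y, at x = 0: grey clamp head (70 x 70 mm, top 46 mm above the bench, centre y = -175 mm) with the knob on top; pad; gap for the batten; panel; fence (fixed batten 22 mm high above the board, face nailed anywhere from y = 100 to 116 mm).
- pad_face (a point): Centre of the clamp pad's front face: a wooden strip 110 mm long along jig x, from 2 to 12 mm above the board, facing jig +y; at first at jig y = -50 mm. Turning the knob clockwise drives it 22 mm per rad towards +y by a rack with 5 N drag that stays put when let go. The pad is sprung (6 N/mm) on the rack.
- knob_grip (a point): On the knob's vertical axis, 82 mm above the bench, a good gripping height. Black knob with an upright grip bar 44 mm long (this point's x), 16 mm thick (y), from 60 to 96 mm above the bench, on a disc of radius 23 mm. Clockwise from above tightens. Drag when free about 0.11 Nm.
- knob_mark (a point): Steel witness mark on the knob's disc, 24 mm from its axis, at one end of the grip bar. When the panel is pressed home the torque climbs to about 0.35 Nm, then the clutch trips: the torque falls to nothing while the knob goes 0.36 rad on past the collar (the click; let go before its end it slips back). It stays clicked; turned on, it drives solid and crushes the panel.
- collar_mark (a point): Dark witness mark on the aluminium collar (radius 31 mm) under the knob, 24 mm from the axis; the collar turns with the pinion. The two marks lie together (under 4 mm apart) until the clutch trips and about 8.5 mm apart once it has clicked.
- batten_mid (a point): Centre of the loose wooden batten, 130 mm long (its x), 20 mm thick (y), 45 mm high (z), about 0.09 kg, standing on its narrow edge on the bench. It belongs upright on the jig's board in the gap, its x along the jig's x (either way round).
- panel: Loose leaded panel lying on the jig's board, 120 (x) by 100 (y) by 14 mm high, about 0.4 kg; origin at the centre of its underside. At first its near edge is 42 to 48 mm from the pad's face and its far edge 2 to 24 mm short of the fence; the clamp pushes it home. More than 18 N crushes it.
- tape: Bystander: roll of tape lying flat, 90 mm across, 24 mm high; origin at the centre of its underside.
- measure: Bystander: tape measure, 62 x 30 x 60 mm, standing; origin under its centre.
- pin_hammer: Bystander: small hammer 180 mm long lying on the bench.
Not all that is in view belongs to the job. Leave any blue, green or orange look-alike of the part that bears batten_mid alone.

How it is judged (in metres and radians):
On the way, in this order (a step that is already met when the one before it is completed fails the run):
1. the batten stands on its narrow edge in the gap between pad and panel, along it and released, before the clutch has clicked (z of batten_mid in the frame of jig below 0.038 m and angle between batten_mid's own z axis and vertical below 0.15 rad and x of batten_mid in the frame of jig between -0.03 and 0.03 m and y of batten_mid in the frame of pad_face above 0.008 m and y of batten_mid in the frame of panel below -0.058 m and angle between the x axis of batten_mid and the x axis of jig, either way round below 0.25 rad and contact force between the fingers and batten below 0.1 N and distance between knob_mark and collar_mark below 0.005 m), for 0.2 s.
2. the clutch clicks with the batten pressed between pad and panel (distance between knob_mark and collar_mark above 0.0075 m and contact force between pad and batten above 1 N and contact force between batten and panel above 1 N), for 0.1 s.
At the end, for the whole second after the job is handed in: Clutch clicked (marks over 7.5 mm apart); batten upright on the board (within 0.15 rad, within 30 mm of the jig's centre line), pressed by the pad and pressing the panel with over 1 N; panel flat, held against the fence with over 0.5 N; all at rest (all of step 2 and contact force between panel and fence above 0.5 N and z of batten_mid in the frame of jig below 0.038 m and angle between batten_mid's own z axis and vertical below 0.15 rad and x of batten_mid in the frame of jig between -0.03 and 0.03 m and angle between panel's own z axis and vertical below 0.05 rad and z of panel in the frame of jig below 0.016 m and linear speed of each of panel, batten below 0.01 m/s); the robot touches nothing.
It fails at once if the panel is crushed: the batten presses on it with more than 18 N (contact force between batten and panel above 18 N).
It fails at once if the robot presses on the panel with more than 18 N (contact force between any of the fingers, the arm and panel above 18 N).
It fails at once if a bystander is moved by more than 15 mm (distance of any of tape, measure, pin_hammer from where it was at the start of the episode above 0.015 m).
It also fails if it takes over 72 s, if anything falls off the work surface, if the arm or the gripper's body presses on something with over 40 N, if the wrist force passes 120 N, or if a joint passes its speed limit or range.

ROBOT

A 7-joint arm with a two-finger parallel gripper is mounted at the origin on the work surface. World frame = base frame: x ahead of the robot, y to its left, z up, the work surface at z = 0. Lengths are in mm, angles in rad, forces in N, time in s.
With the tool pointing down it reaches from about 400 to 875 mm from the base axis. Payload 4.4 kg.
Tool frame: the origin (TCP) lies at the very end of the fingers, on their centre line; the grasp point (between the pads) lies 19 mm behind it; z points along the fingers, y is the line along which they close (so a half turn about z gives the same grasp; the last joint's range is limited). The gripper opens to 85 mm and grips with 20 to 120 N. Pads are 22 mm wide; open, the fingers measure 114 mm over their backs; the gripper's body (76 mm by 85 mm) begins 54 mm behind the grasp point. The pads swing forward as they close: fully open they stand 13 mm farther back than shut.
Start: joints at [1.129, 0.628, 0.038, 1.517, -0.027, 0.996, -0.02], TCP at [238.589, -604.643, 231.313] pointing down, gripper open.
Joint ranges: [-3.06, 3.06], [-0.37, 2.12], [-1.25, 1.32], [0.18, 2.47], [-1.1, 4.24], [0.23, 1.98], [-2.94, 2.94]. Speed limits (rad/s): [2.57, 2.57, 3.14, 3.14, 3.14, 3.14, 3.14].

INTERFACE

Orientations are given as [roll, pitch, yaw] about the fixed x, y, z axes, in that order (R = Rz(yaw) Ry(pitch) Rx(roll)).
In Python, from cell import monitor, viewer, workorder gives the robot as it stands.
- The arm moves only by the tool arm_command, never from a script. Its argument "series" is one flat list of numbers, 5 for each row, row after row: the opening in per cent of the stroke, from 0 (shut) to 100 (fully open), then the shift along the tool's x, y, z in cm, then the turn about the tool's z in degrees. In form: [claw, x, y, z, roll, claw, x, y, z, roll, ...]. A call has exactly 5 rows; each row is the pose to reach, as a shift and turn from the pose commanded when the call began, along the tool's axes at that moment; what a row does not reach only later rows make up. A row lasts 1/12 s, in which the tool goes at most 41.7 mm and 7.16 degrees, less where a joint would pass 70% of its speed; a pose out of reach is approached as far as the arm can. A call with a gripper value outside its range is refused whole. The fingers move at their own pace and stop on an object; the grip force is fixed at half the most. Time passes only in rows, so rows that repeat a pose let the fingers close, or fill a call up. It gives the time, the measured TCP pose, the force, the opening and the grip force at its end, in the units of the state.
- monitor.read_state(): the state, without advancing time (a new reading comes with each control period).
- viewer.get_image(name): name is "scene" or "side" or "wrist"; returns (picture, depth): 400x640x3 uint8, red, green, blue; 400x640 float32, mm along the optical axis (not along the pixel's ray), 0 where there is no reading.
- viewer.camera_model(name): a dict with "mtx" (3x3 intrinsics, pixels), "R" (3x3) and "t" (3): a world point X has camera coordinates R X + t. Camera axes: x right, y down, z forward; pixel columns grow to the right and rows downward; lengths in mm; the calibration is good to about 2 mm. The wrist camera is an equidistant fisheye: a pixel r from the principal point sees the ray r / f radians off the axis. A picture is of the moment at which its call begins: read the wrist's pose just before it. camera_model takes no time and is no camera call; for the wrist camera it gives the pose at the moment of the call.
- workorder.finish_job(): hands the job in; it is judged then, once.
The state is a dict: "clock": time; "qpos": joint angles; "qd": joint speeds; "tau": joint torques, N m; "eef_pos": TCP position; "tool_rot": TCP orientation; "force": force on the tool from outside, world axes, zero at the start; "torque": the same for the moment, N m; "width": finger opening in mm; "gripper_force": force on a finger pad.
Only numpy, scipy, OpenCV 4.12 (cv2) and the standard library are available. Lean on these libraries where they do the work, as an engineer would, in place of code of your own. Each camera call takes 0.05 s, during which the arm holds its last target. There are 200 camera calls.

## Working session

There is one attempt and no reset: what is moved stays moved. The work goes in short steps, Python scripts to look and compute and a tool call to move; the robot and the scene stay as the last step left them, time stands still between calls to the robot, and variables do not carry over. Pictures are saved under pics/ and viewed, at most 10 in all, crops included, and the job is handed in when it is done.

Besides the shell and the picture viewer there is one more tool, called after "Call:" in YAML: its name, and indented under it one key for each argument. arm_command: Moves the arm, as the interface text tells. Its arguments: {"type":"object","properties":{"series":{"type":"array","items":{"type":"number"}}},"required":["series"]}

```bash
mkdir -p pics; cat > h.py <<'E'
import numpy as np, cv2
from cell import monitor, viewer, workorder
def snap(n,f):
    m=viewer.camera_model(n); im,d=viewer.get_image(n)
    cv2.imwrite(f'pics/{f}.png',im[:,:,::-1]); np.savez(f'pics/{f}.npz',im=im,d=d,n=n,K=m['mtx'],R=m['R'],t=m['t'])
    return im,d,m
def world(f,u,v,z=None):
    q=np.load(f'pics/{f}.npz'); K,R,t=q['K'],q['R'],q['t']
    a=np.array([(u-K[0,2])/K[0,0],(v-K[1,2])/K[1,1]])
    if str(q['n'])=='wrist':
        th=np.hypot(*a); a=a/max(th,1e-9)*np.tan(th)
    r=np.array([a[0],a[1],1.])
    c=-R.T@t; w=R.T@r
    if z is None: s=q['d'][int(round(v)),int(round(u))]
    else: s=(z-c[2])/w[2]
    return c+s*w
E
python3 - <<'E'
from h import *
for n in ['scene','side']:
    im,d,m=snap(n,n+'0'); print(n,(-m['R'].T@m['t']).round(),m['mtx'][0,0])
a=cv2.imread('pics/scene0.png')
print(monitor.read_state())
E
```

```text
scene [1300. -209. 1201.] 434.55336440643975
side [  18. 1268.  861.] 500.84939381099895
{'clock': 0.1, 'qpos': array([ 1.12918807,  0.62925933,  0.03844192,  1.51820637, -0.02699008,
        0.99629739, -0.01998819]), 'qd': array([ 0.00030529, -0.00254912,  0.00108313, -0.00210536,  0.00032474,
       -0.00024263,  0.00070439]), 'tau': array([ 3.25292778e-03, -5.64530253e+01,  1.23079777e+00, -1.93972081e+01,
        1.13333669e-02,  5.43494432e-03,  4.80856784e-05]), 'eef_pos': array([ 238.40174123, -604.1369473 ,  230.49700862]), 'tool_rot': array([-3.13994022e+00,  2.21009840e-05,  3.75829172e-01]), 'force': array([ 0.25903485, -0.09403675, -0.46315323]), 'torque': array([-0.03017805, -0.05892288,  0.00064551]), 'gripper_force': 0.0, 'width': 85.42546844325429}
```

View pics/scene0.png

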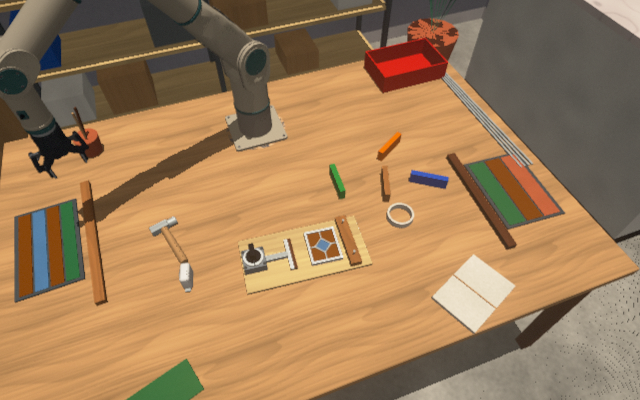

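View pics/side0.png

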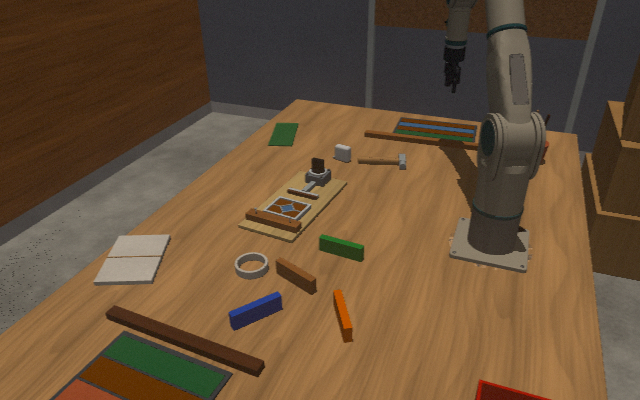

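The scene view shows the jig at about (305,255), with the clamp at (253,258) and the panel at (323,245). The wooden loose batten is at (386,183), between the green, orange and blue look-alikes, with the tape at (400,215) and the hammer and measure at (172,240) and (186,277). I'll enlarge this area.

```bash
python3 - <<'E'
from h import *
a=cv2.imread('pics/scene0.png')[150:300,235:435]
cv2.imwrite('pics/c1.png',cv2.resize(a,None,fx=4,fy=4,interpolation=cv2.INTER_CUBIC))
E
```

```text
(no output)
```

View pics/c1.png

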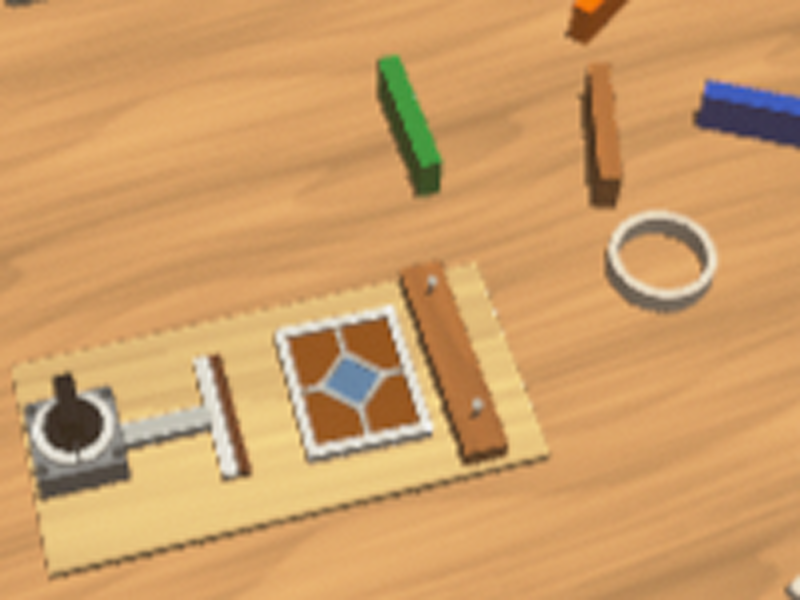

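```bash
python3 - <<'E'
from h import *
def C(p,z): return world('scene0',235+(p[0]-1.5)/4,150+(p[1]-1.5)/4,z)
b=[C(p,12) for p in [(12,367),(50,577),(550,457),(477,263)]]
for x in b: print(x.round(1))
y=((b[2]+b[3])-(b[0]+b[1]))/2; print('jig y dir deg',np.degrees(np.arctan2(y[1],y[0])),np.linalg.norm(y), 'x',np.linalg.norm(b[1]-b[0]),np.degrees(np.arctan2(*(b[1]-b[0])[1::-1])))
u=[C(p,45) for p in [(586,64),(609,64),(620,178),(594,180)]]
for x in u: print(x.round(1))
d=(u[2]+u[3]-u[0]-u[1])/2; print('batten c',np.mean(u,0).round(1),np.degrees(np.arctan2(d[1],d[0])),np.linalg.norm(d))
print('pad ',C((215,356),24),C((247,472),24)); print('panel',[C(p,26).round(0) for p in [(278,330),(393,308),(430,430),(312,458)]])
E
```

```text
[ 504.4 -196.4   12. ]
[ 693.8 -214.4   12. ]
[731.  175.6  12. ]
[540.7 195.6  12. ]
jig y dir deg 84.62923090199322 392.730532272101 x 190.1767272811632 -5.422577563463495
[394.6 361.9  45. ]
[401.8 381.1  45. ]
[522.7 332.9  45. ]
[516.9 311.3  45. ]
batten c [459.  346.8  45. ] -22.100293810658382 131.1858382151889
pad  [559.30470834 -41.23268454  24.        ] [667.80601098 -50.68759194  24.        ]
panel [array([555.,  14.,  26.]), array([567., 109.,  26.]), array([684.,  94.,  26.]), array([675.,  -0.,  26.])]
```

Call:
arm_command:
  series: [100,3.8,-1.8,0,4.5,100,7.5,-3.6,0,9,100,11.3,-5.5,0,13.5,100,15,-7.3,0,18,100,18.8,-9.1,0,21.5]

```text
clock: 0.52
eef_pos: [380.3, -449.7, 230.9]
tool_rot: [-3.141, 0.0, -0.004]
force: [0.7, -0.4, -0.0]
width: 85.3
gripper_force: 0.0
```

Call:
arm_command:
  series: [100,2,-3.6,0,4.5,100,4,-7.2,0,9,100,6,-10.8,0,13.5,100,8,-14.4,0,18,100,10,-18,0,22]

```text
clock: 0.93
eef_pos: [479.9, -269.4, 231.1]
tool_rot: [-3.142, 0.001, -0.387]
force: [-0.1, -0.8, -0.4]
width: 85.6
gripper_force: 0.0
```

Call:
arm_command:
  series: [100,-1.1,-3.9,0,0,100,-2.2,-7.7,0,0,100,-3.4,-11.6,0,0,100,-4.5,-15.4,0,0,100,-5.6,-19.3,0,0]

```text
clock: 1.35
eef_pos: [499.3, -69.6, 231.1]
tool_rot: [3.141, 0.001, -0.384]
force: [0.0, 0.3, 0.0]
width: 85.4
gripper_force: 0.0
```

Call:
arm_command:
  series: [100,-1.5,-3.7,0,0,100,-3,-7.4,0,0,100,-4.5,-11.1,0,0,100,-6,-14.8,0,0,100,-7.5,-18.5,0,0]

```text
clock: 1.77
eef_pos: [498.8, 130.1, 231.2]
tool_rot: [3.141, 0.0, -0.383]
force: [0.7, -0.1, 0.7]
width: 85.2
gripper_force: 0.0
```

Call:
arm_command:
  series: [100,-2.3,-3.4,0,0,100,-4.5,-6.8,0,0,100,-6.8,-10.2,0,0,100,-9,-13.6,0,0,100,-11.3,-17,0,0]

```text
clock: 2.18
eef_pos: [457.4, 329.8, 231.1]
tool_rot: [3.141, 0.0, -0.383]
force: [-0.1, 0.5, -0.3]
width: 85.5
gripper_force: 0.0
```

```bash
cat >> h.py <<'E'
def need(x,y,z,yawdeg):
    s=monitor.read_state(); w=s['tool_rot'][2]; d=np.array([x,y,z])-s['eef_pos']
    c,n=np.cos(w),np.sin(w); r=(np.degrees(w)-yawdeg+90)%180-90
    print('shift cm',np.round([(c*d[0]+n*d[1])/10,(n*d[0]-c*d[1])/10,-d[2]/10],2),'roll',round(r,1),'clock',round(s['clock'],2))
E
python3 - <<'E'
from h import *
s=monitor.read_state(); print(s['eef_pos'],s['tool_rot'],s['qpos'])
im,d,m=snap('wrist','w1')
E
```

```text
[457.37465932 329.78240585 231.07968639] [ 3.14106179e+00  9.08416419e-05 -3.83399292e-01] [-0.81409898  0.51187852  0.21081879  1.76650573 -0.13338406  0.87760328
 -2.49826249]
```

View pics/w1.png

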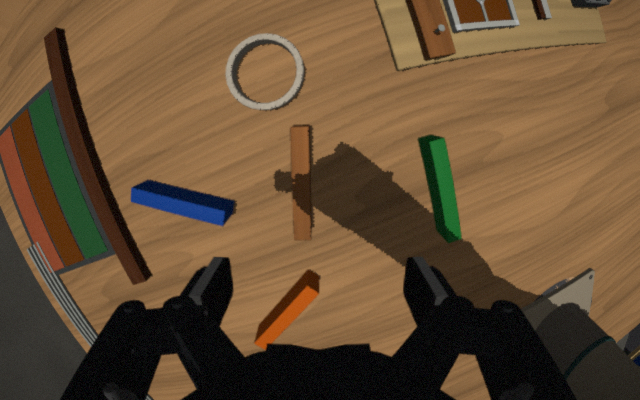

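The wrist view shows the batten's top at (291–311, 126–240), with the tape at (265,72) and the look-alikes well to the sides. I'll work out the grasp from it.

```bash
python3 - <<'E'
from h import *
u=[world('w1',*p,45) for p in [(292,126),(311,125),(312,240),(293,240)]]
for x in u: print(x.round(1))
d=(u[2]+u[3]-u[0]-u[1])/2; c=np.mean(u,0);a=np.degrees(np.arctan2(d[1],d[0])); print(c.round(1),a,np.linalg.norm(d),world('w1',302,180))
need(c[0],c[1],100,a)
E
```

```text
[520.7 332.3  45. ]
[514.1 313.4  45. ]
[392.5 362.   45. ]
[400.7 382.6  45. ]
[457.  347.6  45. ] 157.749024572939 130.57092515639016 [462.49500525 345.04462692  45.27596404]
shift cm [ 0.08 -0.71 13.08] roll 1.0 clock 2.23
```

```bash
python3 - <<'E'
from h import *
s=monitor.read_state(); print(s['eef_pos'],s['tool_rot'],s['qd'].round(3))
E
```

```text
[453.61247942 341.23166174 230.77833752] [-3.13490845  0.00468703 -0.37173045] [ 0.04  -0.019 -0.041  0.05  -0.016 -0.027  0.151]
```

Call:
arm_command:
  series: [100,-0.4,-0.8,2,0,100,-0.7,-1.6,5.5,0,100,-0.7,-1.6,9,0,100,-0.7,-1.6,12,0.3,100,-0.7,-1.6,13,0.3]

```text
clock: 2.65
eef_pos: [454.9, 343.6, 97.0]
tool_rot: [3.135, 0.004, -0.388]
force: [-0.6, -1.3, 0.8]
width: 85.7
gripper_force: 0.0
```

Call:
arm_command:
  series: [100,0,0,0.5,0,100,0,0,1,0,100,0,0,1,0,100,0,0,1,0,100,0,0,1,0]

```text
clock: 3.07
eef_pos: [458.7, 346.1, 92.8]
tool_rot: [-3.139, -0.001, -0.389]
force: [0.4, -0.0, -0.1]
width: 85.4
gripper_force: 0.0
```

```bash
python3 - <<'E'
from h import *
need(457.5,347.5,20,-22.2)
E
```

```text
shift cm [-0.16 -0.09  7.28] roll -0.1 clock 3.07
```

Call:
arm_command:
  series: [100,-0.1,-0.1,2.5,0,100,-0.1,-0.1,5,0,100,-0.1,-0.1,7,0,100,-0.1,-0.1,7.6,0,100,-0.1,-0.1,7.6,0]

```text
clock: 3.48
eef_pos: [456.8, 346.4, 14.7]
tool_rot: [3.14, 0.001, -0.389]
force: [0.5, 0.4, 0.0]
width: 85.6
gripper_force: 0.0
```

Call:
arm_command:
  series: [0,0,0,0,0,0,0,0,0,0,0,0,0,0,0,0,0,0,0,0,0,0,0,0,0]

```text
clock: 3.9
eef_pos: [457.6, 347.2, 16.2]
tool_rot: [-3.14, -0.001, -0.389]
force: [0.2, 0.6, 0.2]
width: 25.9
gripper_force: 1.0
```

Call:
arm_command:
  series: [0,0,0,0,0,0,0,0,0,0,0,0,0,0,0,0,0,0,0,0,0,0,0,0,0]

```text
clock: 4.32
eef_pos: [457.7, 347.3, 16.2]
tool_rot: [-3.14, -0.001, -0.389]
force: [-0.4, 0.1, 6.1]
width: 19.1
gripper_force: 59.5
```

Call:
arm_command:
  series: [0,0,0,-1.5,0,0,0,0,-4.5,0,0,0,0,-8,0,0,0,0,-11,0,0,0,0,-12,0]

```text
clock: 4.73
eef_pos: [459.2, 348.0, 139.6]
tool_rot: [-3.136, -0.003, -0.389]
force: [-0.2, -0.1, -0.7]
width: 19.2
gripper_force: 58.6
```

Call:
arm_command:
  series: [0,2,2,0,0,0,5,5,0,0,0,8,7.9,0,0,0,11.2,11,0,0,0,14.4,14,0,0]

```text
clock: 5.15
eef_pos: [534.8, 166.3, 134.8]
tool_rot: [3.141, 0.001, -0.388]
force: [0.6, 0.3, -0.0]
width: 19.1
gripper_force: 58.7
```

Call:
arm_command:
  series: [0,3.5,3.4,0,-4,0,7,6.8,0,-8,0,10.5,10.2,0,-12,0,13,12.7,0,-15,0,14.4,14,0,-16.9]

```text
clock: 5.57
eef_pos: [615.4, -20.2, 134.7]
tool_rot: [3.14, 0.001, -0.094]
force: [0.6, 0.1, 0.0]
width: 19.1
gripper_force: 58.6
```

Call:
arm_command:
  series: [0,0,0,0,0,0,0,0,0,0,0,0,0,0,0,0,0,0,0,0,0,0,0,0,0]

```text
clock: 5.98
eef_pos: [614.6, -13.8, 135.1]
tool_rot: [-3.141, 0.001, -0.091]
force: [-0.5, 0.4, -1.3]
width: 19.3
gripper_force: 58.7
```

```bash
python3 - <<'E'
from h import *
s=monitor.read_state(); print(s['eef_pos'],s['tool_rot'],s['qpos'].round(2),s['width'])
im,d,m=snap('wrist','w2')
cv2.imwrite('pics/w2b.png',cv2.resize(im[:,:,::-1],(800,500),interpolation=cv2.INTER_CUBIC))
E
```

```text
[614.58661385 -13.78404449 135.10373941] [-3.14067004e+00  9.17431145e-04 -9.08466714e-02] [-0.05  0.69  0.04  1.71 -0.04  0.74 -1.65] 19.306170769086858
```

View pics/w2b.png

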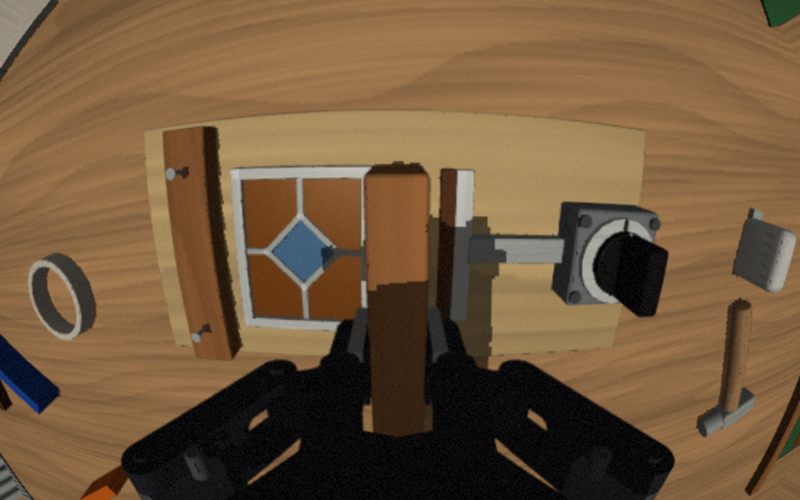

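The batten is held at the centre. The pad's front top edge is at x≈456 and the panel's far edge runs (232,170)–(250,327). The witness mark is at about (627,227) on the knob. Computing the gap.

```bash
python3 - <<'E'
from h import *
P=lambda u,v,z: world('w2',u/1.25,v/1.25,z)
b=[P(*p,12) for p in [(145,130),(644,129),(612,349),(177,347)]]
print('board',[x[:2].round(1) for x in b])
o=P(456,170,24);q=P(452,305,24);print('pad',o.round(1),q.round(1),P(440,171,14).round(1))
for p in [(231,170),(250,328)]: print('far',P(*p,26).round(1))
for p in [(363,167)]: print('near',P(*p,26).round(1))
for p in [(165,130),(196,358)]:print('fence far',P(*p,34).round(1))
for p in [(216,127),(241,357)]:print('fence face bot/top',P(*p,34).round(1))
print('collar mark',P(627,227,52).round(1))
K=[(560,203),(660,208),(618,303),(557,297)]
for p in K: print('head',P(*p,46).round(1))
q=np.load('pics/w2.npz')['d']
for p in [(645,260),(627,235),(600,225),(640,300),(605,285)]: print(p,P(*p,None).round(1))
E
```

```text
board [array([725.9, 174.4]), array([ 690.4, -214. ]), array([ 499.4, -198.2]), array([536.5, 193.4])]
pad [664.2 -57.6  24. ] [567.8 -49.9  24. ] [663.3 -47.9  14. ]
far [681.5  94.8  26. ]
far [561.1 105.4  26. ]
near [671.6   2.9  26. ]
fence far [718.8 140.1  34. ]
fence far [538.6 159.8  34. ]
fence face bot/top [712.4  98.2  34. ]
fence face bot/top [539.6 116.4  34. ]
collar mark [ 623.7 -171.8   52. ]
head [ 641.6 -121.9   46. ]
head [ 634.2 -205.6   46. ]
head [ 564.  -174.4   46. ]
head [ 575.6 -122.1   46. ]
(645, 260) [ 614.3 -160.6   92.1]
(627, 235) [ 621.7 -164.5   63.6]
(600, 225) [ 625.7 -151.2   48.9]
(640, 300) [ 589.3 -159.5   93.8]
(605, 285) [ 586.8 -152.2   60.2]
```

```bash
python3 - <<'E'
from h import *
s=monitor.read_state(); print(s['eef_pos'],s['tool_rot'],s['qd'].round(3))
need(616,-20,60,-5.35)
E
```

```text
[614.7336649  -14.05761263 135.20545459] [-3.14092677e+00  6.17140313e-04 -9.09951115e-02] [ 0.005 -0.001  0.007 -0.004  0.     0.001  0.002]
shift cm [0.18 0.58 7.52] roll 0.1 clock 6.03
```

Call:
arm_command:
  series: [0,0.1,0.3,1.5,0,0,0.2,0.6,3.5,0,0,0.2,0.6,5.5,0,0,0.2,0.6,7,0,0,0.2,0.6,7.5,0]

```text
clock: 6.45
eef_pos: [614.7, -20.9, 58.1]
tool_rot: [3.142, 0.004, -0.092]
force: [-0.5, -0.1, -0.3]
width: 19.6
gripper_force: 58.7
```

Call:
arm_command:
  series: [0,0,0,0,0,0,0,0,0,0,0,0,0,0,0,0,0,0,0,0,0,0,0,0,0]

```text
clock: 6.87
eef_pos: [617.3, -22.2, 61.4]
tool_rot: [-3.141, -0.002, -0.094]
force: [0.1, -0.6, -1.5]
width: 19.1
gripper_force: 58.7
```

```bash
python3 - <<'E'
from h import *
need(616,-20,28.5,-5.35)
im,d,m=snap('side','s2'); 
def px(X):
    c=m['R']@X+m['t']; p=m['mtx']@c; return (p/p[2])[:2]
u=px(np.array([616,-20,40.])).astype(int); print(u)
a=im[u[1]-65:u[1]+55,u[0]-80:u[0]+80,::-1]
cv2.imwrite('pics/s2c.png',cv2.resize(a,None,fx=5,fy=5,interpolation=cv2.INTER_CUBIC))
E
```

```text
shift cm [-0.15 -0.21  3.29] roll -0.0 clock 6.87
[297 192]
```

View pics/s2c.png

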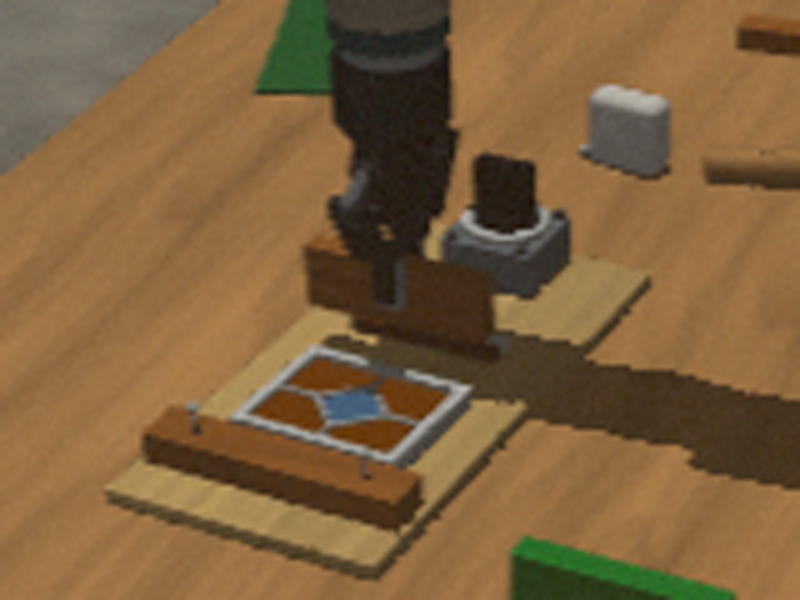

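The batten is held level over the gap, parallel to the panel. The panel's top corners are at about (320,348), (471,387), (400,462) and (236,415). I'll check these from the side camera.

```bash
python3 - <<'E'
from h import *
P=lambda u,v,z: world('s2',217+(u-2)/5,127+(v-2)/5,z).round(1)
for p in [(320,348),(471,387),(400,458),(236,413)]: print('panel',P(*p,26))
for p in [(107,490),(378,570),(650,275)]: print('board',P(*p,12))
for p in [(306,240),(492,285)]: print('batten top',P(*p,90))
E
```

```text
panel [ 6.671e+02 -1.000e-01  2.600e+01]
panel [555.2  10.9  26. ]
panel [564.2 103.   26. ]
panel [682.1  91.4  26. ]
board [726.8 178.5  12. ]
board [537.2 197.1  12. ]
board [ 503.9 -193.1   12. ]
batten top [685.7 -25.9  90. ]
batten top [548.7 -11.9  90. ]
```

Call:
arm_command:
  series: [0,-0.1,-0.1,0.8,0,0,-0.1,-0.2,1.8,0,0,-0.1,-0.2,2.6,0,0,-0.1,-0.2,3.1,0,0,-0.1,-0.2,3.3,0]

```text
clock: 7.33
eef_pos: [614.7, -19.7, 28.0]
tool_rot: [-3.141, 0.003, -0.093]
force: [-9.5, 1.4, 31.1]
width: 19.2
gripper_force: 63.5
```

Call:
arm_command:
  series: [0,0,0,0,0,0,0,0,0,0,0,0,0,0,0,0,0,0,0,0,0,0,0,0,0]

```text
clock: 7.75
eef_pos: [614.7, -19.6, 28.0]
tool_rot: [-3.141, 0.002, -0.093]
force: [-5.3, 0.7, 12.3]
width: 19.2
gripper_force: 60.8
```

Call:
arm_command:
  series: [25,0,0,-0.05,0,30,0,0,-0.05,0,40,0,0,-0.05,0,50,0,0,-0.05,0,50,0,0,-0.05,0]

```text
clock: 8.17
eef_pos: [615.7, -20.3, 27.4]
tool_rot: [3.141, 0.0, -0.094]
force: [0.2, -0.6, -0.3]
width: 42.6
gripper_force: 0.0
```

Call:
arm_command:
  series: [50,0,0,-1,0,50,0,0,-3,0,50,0,0,-6,0,50,0,0,-9,0,50,0,0,-11,0]

```text
clock: 8.58
eef_pos: [616.9, -20.3, 141.1]
tool_rot: [-3.141, -0.003, -0.094]
force: [0.5, -0.4, 0.7]
width: 42.5
gripper_force: 0.0
```

```bash
python3 - <<'E'
from h import *
need(604,-100,190,-5.35)
E
```

```text
shift cm [-0.54  8.06 -4.89] roll -0.0 clock 8.58
```

Call:
arm_command:
  series: [50,-0.1,2,-1,0,50,-0.3,4.5,-3,0,50,-0.5,7,-4.5,0,50,-0.5,8.5,-5,0,50,-0.5,9,-5,0]

```text
clock: 9.0
eef_pos: [602.8, -113.4, 189.8]
tool_rot: [3.139, -0.004, -0.098]
force: [0.2, 0.0, -0.2]
width: 42.8
gripper_force: 0.0
```

Call:
arm_command:
  series: [50,0,0,0,0,50,0,0,0,0,50,0,0,0,0,50,0,0,0,0,100,0,0,0,0]

```text
clock: 9.42
eef_pos: [602.3, -107.6, 187.0]
tool_rot: [-3.141, 0.001, -0.092]
force: [-0.2, 0.1, -0.1]
width: 53.7
gripper_force: 0.0
```

```bash
python3 - <<'E'
from h import *
s=monitor.read_state(); print(s['eef_pos'],s['tool_rot'],s['qpos'].round(2))
im,d,m=snap('wrist','w3'); print((-m['R'].T@m['t']).round())
cv2.imwrite('pics/w3c.png',cv2.resize(im[60:310,120:520,::-1],(800,500),interpolation=cv2.INTER_CUBIC))
E
```

```text
[ 602.30306067 -107.63831925  187.03065744] [-3.14081054e+00  1.29742068e-03 -9.15803336e-02] [ 0.11  0.62  0.03  1.68 -0.03  0.85 -1.51]
[ 677. -115.  330.]
```

View pics/w3c.png

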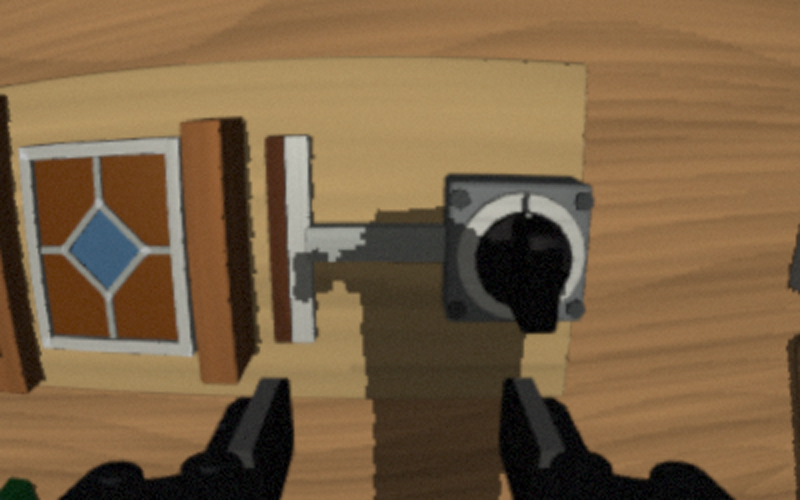

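The batten stands upright in the gap at (215,250), clear of both pad and panel. The knob axis is near (525,258), with the steel mark at (528,213) and the collar mark at (527,200), so the bar lies about along jig x.

```bash
python3 - <<'E'
from h import *
P=lambda u,v,z: world('w3',120+(u-.5)/2,60+(v-.5)/2,z).round(1)
for z in (52,60): print(z,'L',P(476,258,z),'R',P(572,255,z),'collarLR',P(459,258,z),P(586,250,z),'collar top',P(525,193,z),'mark',P(528,213,z),P(527,198,z))
for p in [(516,327),(553,327),(513,295),(557,310)]: print('bar top',P(*p,96))
q=np.load('pics/w3.npz');d=q['d']
# 3D points of the bar top
pts=[]
for v in range(120,230):
  for u in range(360,420):
    if d[v,u]>0:
      X=world('w3',u,v)
      if X[2]>88: pts.append(X)
pts=np.array(pts); print(len(pts),pts.mean(0),np.median(pts[:,2])); 
r=cv2.minAreaRect(pts[:,:2].astype(np.float32)); print(r)
h=[ (i,world('w3',120+x/2,60+y/2).round(0)) for i,(x,y) in enumerate([(449,182),(585,186),(575,315),(449,318)])];print(h)
for p in [(448,178),(590,186),(582,320),(446,317)]: print('head',P(*p,46))
E
```

```text
52 L [ 600.9 -145.4   52. ] R [ 598.4 -191.8   52. ] collarLR [ 601.6 -137.4   52. ] [ 600.3 -198.8   52. ] collar top [ 629.8 -170.    52. ] mark [ 620.3 -171.    52. ] [ 627.4 -170.8   52. ]
60 L [ 603.1 -144.5   60. ] R [ 600.7 -189.6   60. ] collarLR [ 603.7 -136.8   60. ] [ 602.5 -196.4   60. ] collar top [ 631.1 -168.4   60. ] mark [ 621.9 -169.3   60. ] [ 628.8 -169.2   60. ]
bar top [ 582.3 -155.6   96. ]
bar top [ 580.7 -171.3   96. ]
bar top [ 596.2 -154.8   96. ]
bar top [ 588. -173.   96.]
1052 [ 601.38169756 -166.29379861   95.75191693] 96.22833339414235
((599.8494873046875, -167.4025421142578), (16.782522201538086, 43.96040344238281), 84.64836883544922)
[(0, array([ 635., -137.,   38.])), (1, array([ 630., -201.,   46.])), (2, array([ 567., -194.,   51.])), (3, array([ 570., -131.,   46.]))]
head [ 638.5 -135.4   46. ]
head [ 630.  -203.3   46. ]
head [ 562.4 -198.6   46. ]
head [ 570.8 -129.7   46. ]
```

Call:
arm_command:
  series: [100,0,1,0,-7,100,0.1,2.5,0,-14,100,0.2,4.5,0,-21,100,0.3,5.5,0,-28,100,0.3,6,0,-35]

```text
clock: 9.88
eef_pos: [599.5, -171.6, 187.6]
tool_rot: [3.14, 0.001, 0.521]
force: [-0.5, -0.7, 0.6]
width: 85.5
gripper_force: 0.0
```

Call:
arm_command:
  series: [100,0,0,0,-7,100,0,0,0,-14,100,0,0,0,-21,100,0,0,0,-28,100,0,0,0,-35]

```text
clock: 10.3
eef_pos: [599.8, -168.9, 187.6]
tool_rot: [-3.141, -0.0, 1.135]
force: [-0.2, 0.5, -0.3]
width: 85.4
gripper_force: 0.0
```

Call:
arm_command:
  series: [100,0,0,0,-7,100,0,0,0,-14,100,0,0,0,-21,100,0,0,0,-28,100,0,0,0,-35]

```text
clock: 10.72
eef_pos: [599.8, -169.0, 187.6]
tool_rot: [-3.141, -0.0, 1.745]
force: [0.2, -0.5, 0.9]
width: 85.7
gripper_force: 0.0
```

Call:
arm_command:
  series: [100,0,0,0,-7,100,0,0,0,-14,100,0,0,0,-21,100,0,0,0,-28,100,0,0,0,-35]

```text
clock: 11.13
eef_pos: [599.8, -169.0, 187.6]
tool_rot: [-3.141, -0.0, 2.356]
force: [0.0, 0.6, 0.1]
width: 85.3
gripper_force: 0.0
```

Call:
arm_command:
  series: [100,0,0,0,-7,100,0,0,0,-14,100,0,0,0,-21,100,0,0,0,-28,100,0,0,0,-35]

```text
clock: 11.55
eef_pos: [599.8, -169.1, 187.6]
tool_rot: [3.142, -0.0, 2.967]
force: [-0.9, -0.3, -0.2]
width: 85.6
gripper_force: 0.0
```

Call:
arm_command:
  series: [100,0,0,1,-5,100,0,0,2,-5,100,0,0,2,-5,100,0,0,2,-5,100,0,0,2,-5]

```text
clock: 11.97
eef_pos: [599.9, -169.1, 167.9]
tool_rot: [-3.142, -0.0, 3.047]
force: [0.2, -0.2, -0.1]
width: 85.5
gripper_force: 0.0
```

```bash
python3 - <<'E'
from h import *
s=monitor.read_state(); print(s['eef_pos'],s['tool_rot'],s['qpos'].round(2),s['qd'].round(3))
need(600,-167.4,65,-5.35)
E
```

```text
[ 599.88204728 -169.10617209  167.87763021] [-3.14158885e+00 -2.10817128e-05  3.04653514e+00] [ 0.69  0.78 -0.81  1.65  0.65  1.    1.14] [ 0.001 -0.009 -0.006 -0.006  0.001  0.     0.006]
shift cm [ 0.    0.17 10.29] roll -0.1 clock 11.97
```

Call:
arm_command:
  series: [100,0,0.2,2.5,0,100,0,0.2,5.5,0,100,0,0.2,8.5,0,100,0,0.2,10,0,100,0,0.2,10.3,0]

```text
clock: 12.38
eef_pos: [598.2, -167.3, 62.3]
tool_rot: [3.142, -0.005, 3.047]
force: [-0.5, 0.5, -0.1]
width: 85.4
gripper_force: 0.0
```

Call:
arm_command:
  series: [0,0,0,0,0,0,0,0,0,0,0,0,0,0,0,0,0,0,0,0,0,0,0,0,0]

```text
clock: 12.8
eef_pos: [600.7, -167.5, 66.1]
tool_rot: [-3.141, 0.002, 3.048]
force: [-0.0, 0.1, -0.6]
width: 25.6
gripper_force: 0.0
```

Call:
arm_command:
  series: [0,0,0,0,0,0,0,0,0,0,0,0,0,0,0,0,0,0,0,0,0,0,0,0,0]

```text
clock: 13.22
eef_pos: [600.6, -166.8, 66.0]
tool_rot: [3.141, 0.002, 3.048]
force: [-1.0, 0.4, 6.4]
width: 15.1
gripper_force: 58.8
```

```bash
python3 - <<'E'
from h import *
s=monitor.read_state(); print(s['eef_pos'],s['tool_rot'],s['torque'].round(3),s['force'].round(1),s['tau'].round(3))
E
```

```text
[ 600.57732029 -166.83952263   66.00846012] [3.14139174e+00 1.52839836e-03 3.04836096e+00] [0.188 0.175 0.122] [-1.   0.4  6.4] [  0.446 -54.888  -9.704 -11.832   0.272  -0.234  -0.066]
```

Call:
arm_command:
  series: [0,0,0,0,3,0,0,0,0,8,0,0,0,0,14,0,0,0,0,20,0,0,0,0,25]

```text
clock: 13.63
eef_pos: [600.6, -166.7, 66.0]
tool_rot: [3.14, 0.001, 2.607]
force: [-1.4, 0.8, 5.3]
width: 14.7
gripper_force: 58.9
```

```bash
cat > t.py <<'E'
from h import *
s=monitor.read_state(); print(s['clock'],s['eef_pos'].round(1),'rolled',round(np.degrees(3.048-s['tool_rot'][2])%360,2),s['torque'].round(3),s['force'].round(1),s['tau'][-1].round(3))
E
python3 t.py
```

```text
13.6333 [ 600.6 -166.7   66. ] rolled 25.25 [0.23  0.289 0.167] [-1.4  0.8  5.3] 0.628
```

Call:
arm_command:
  series: [0,0,0,0,5,0,0,0,0,10,0,0,0,0,15,0,0,0,0,20,0,0,0,0,25]

```text
clock: 14.05
eef_pos: [600.8, -166.5, 66.0]
tool_rot: [3.14, 0.001, 2.172]
force: [-1.0, 2.5, 4.7]
width: 15.5
gripper_force: 58.9
```

```bash
python3 t.py; python3 - <<'E'
from h import *
im,d,m=snap('scene','sc4')
cv2.imwrite('pics/sc4c.png',cv2.resize(im[190:310,225:385,::-1],None,fx=5,fy=5,interpolation=cv2.INTER_CUBIC))
E
```

```text
14.05 [ 600.8 -166.5   66. ] rolled 50.2 [0.304 0.166 0.166] [-1.   2.5  4.7] 0.721
```

View pics/sc4c.png

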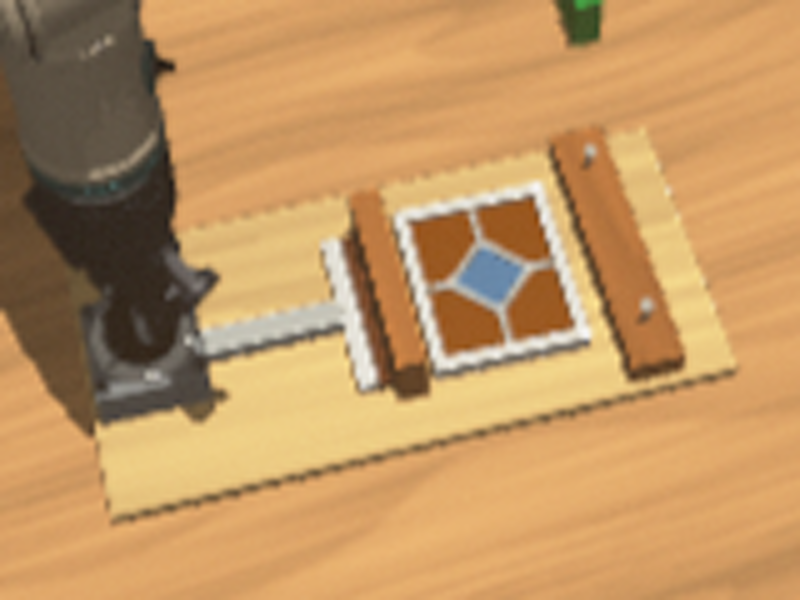

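The pad is nearly at the batten, which is upright and close to the panel. About 10 mm of clearance is left between the panel and the fence (x≈590 to 615), so I'll continue in steps while watching the torque.

Call:
arm_command:
  series: [0,0,0,0,3,0,0,0,0,6,0,0,0,0,9,0,0,0,0,12,0,0,0,0,15]

```text
clock: 14.52
eef_pos: [600.9, -166.5, 66.0]
tool_rot: [3.14, 0.0, 1.913]
force: [-1.4, 2.3, 6.7]
width: 15.2
gripper_force: 59.2
```

```bash
python3 t.py
```

```text
14.5167 [ 600.9 -166.5   66. ] rolled 65.01 [0.341 0.186 0.14 ] [-1.4  2.3  6.7] 0.375
```

Call:
arm_command:
  series: [0,0,0,0,2,0,0,0,0,4,0,0,0,0,6,0,0,0,0,8,0,0,0,0,10]

```text
clock: 14.93
eef_pos: [601.0, -166.4, 66.0]
tool_rot: [3.139, -0.0, 1.74]
force: [-0.2, 1.8, 7.1]
width: 15.1
gripper_force: 59.2
```

```bash
python3 t.py
```

```text
14.9333 [ 601.  -166.4   66. ] rolled 74.94 [0.365 0.223 0.222] [-0.2  1.8  7.1] 0.133
```

Call:
arm_command:
  series: [0,0,0,0,1,0,0,0,0,2,0,0,0,0,3,0,0,0,0,4,0,0,0,0,5]

```text
clock: 15.35
eef_pos: [601.0, -166.4, 66.0]
tool_rot: [3.139, -0.0, 1.654]
force: [-0.2, 2.5, 6.1]
width: 15.1
gripper_force: 59.2
```

```bash
python3 t.py
```

```text
15.35 [ 601.  -166.4   66. ] rolled 79.89 [0.36  0.212 0.143] [-0.2  2.5  6.1] -0.025
```

Call:
arm_command:
  series: [0,0,0,0,1,0,0,0,0,2,0,0,0,0,3,0,0,0,0,4,0,0,0,0,5]

```text
clock: 15.77
eef_pos: [601.0, -166.4, 66.0]
tool_rot: [3.139, -0.001, 1.566]
force: [-0.4, 2.1, 7.1]
width: 15.5
gripper_force: 59.2
```

```bash
python3 t.py
```

```text
15.7667 [ 601.  -166.4   66. ] rolled 84.89 [0.389 0.15  0.216] [-0.4  2.1  7.1] -0.026
```

Call:
arm_command:
  series: [0,0,0,0,1,0,0,0,0,2,0,0,0,0,3,0,0,0,0,4,0,0,0,0,5]

```text
clock: 16.18
eef_pos: [601.1, -166.4, 66.0]
tool_rot: [3.139, -0.001, 1.479]
force: [0.4, 2.0, 6.3]
width: 15.5
gripper_force: 59.1
```

```bash
python3 t.py
```

```text
16.1833 [ 601.1 -166.4   66. ] rolled 89.89 [0.377 0.103 0.186] [0.4 2.  6.3] -0.027
```

Call:
arm_command:
  series: [0,0,0,0,1,0,0,0,0,2,0,0,0,0,3,0,0,0,0,4,0,0,0,0,5]

```text
clock: 16.6
eef_pos: [601.1, -166.4, 66.0]
tool_rot: [3.139, -0.001, 1.392]
force: [-0.2, 1.1, 5.9]
width: 15.1
gripper_force: 59.1
```

```bash
python3 t.py
```

```text
16.6 [ 601.1 -166.4   66. ] rolled 94.89 [0.316 0.09  0.217] [-0.2  1.1  5.9] -0.027
```

Call:
arm_command:
  series: [0,0,0,0,1,0,0,0,0,2,0,0,0,0,3,0,0,0,0,4,0,0,0,0,5]

```text
clock: 17.02
eef_pos: [601.2, -166.4, 66.0]
tool_rot: [3.139, -0.001, 1.305]
force: [-0.2, 2.4, 6.5]
width: 15.0
gripper_force: 59.1
```

```bash
python3 t.py
```

```text
17.0167 [ 601.2 -166.4   66. ] rolled 99.89 [0.387 0.097 0.131] [-0.2  2.4  6.5] -0.028
```

Call:
arm_command:
  series: [0,0,0,0,1,0,0,0,0,2,0,0,0,0,3,0,0,0,0,4,0,0,0,0,5]

```text
clock: 17.43
eef_pos: [601.2, -166.4, 65.9]
tool_rot: [3.139, -0.001, 1.217]
force: [1.1, 1.7, 6.0]
width: 15.1
gripper_force: 59.1
```

```bash
python3 t.py
```

```text
17.4333 [ 601.2 -166.4   65.9] rolled 104.89 [0.316 0.068 0.176] [1.1 1.7 6. ] -0.029
```

Call:
arm_command:
  series: [0,0,0,0,1,0,0,0,0,2,0,0,0,0,3,0,0,0,0,4,0,0,0,0,5]

```text
clock: 17.85
eef_pos: [601.3, -166.4, 66.0]
tool_rot: [3.139, -0.002, 1.131]
force: [0.9, 1.6, 6.2]
width: 15.1
gripper_force: 59.2
```

```bash
python3 t.py; python3 - <<'E'
from h import *
im,d,m=snap('scene','sc5')
cv2.imwrite('pics/sc5c.png',cv2.resize(im[190:310,225:385,::-1],None,fx=5,fy=5,interpolation=cv2.INTER_CUBIC))
E
```

```text
17.85 [ 601.3 -166.4   66. ] rolled 109.86 [0.341 0.042 0.332] [0.9 1.6 6.2] -0.167
```

View pics/sc5c.png

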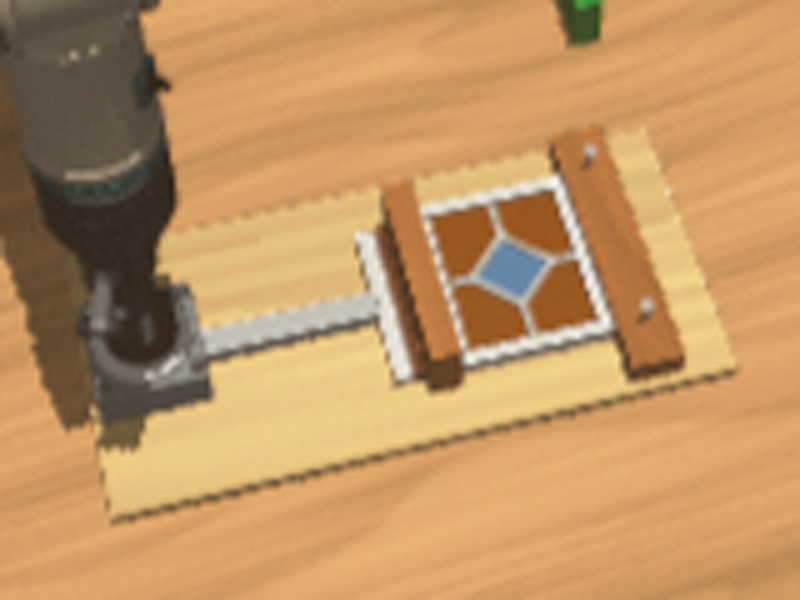

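The panel is now against the fence with the batten upright behind it, and the torque has climbed to about 0.33. The trip is close, so I'm using small steps.

Call:
arm_command:
  series: [0,0,0,0,0.3,0,0,0,0,0.6,0,0,0,0,1,0,0,0,0,1,0,0,0,0,1]

```text
clock: 18.32
eef_pos: [601.3, -166.4, 66.0]
tool_rot: [3.139, -0.002, 1.114]
force: [-0.3, 1.0, 6.0]
width: 15.0
gripper_force: 59.2
```

```bash
python3 t.py
```

```text
18.3167 [ 601.3 -166.4   66. ] rolled 110.81 [0.356 0.056 0.316] [-0.3  1.   6. ] -0.314
```

Call:
arm_command:
  series: [0,0,0,0,0.3,0,0,0,0,0.6,0,0,0,0,1,0,0,0,0,1,0,0,0,0,1]

```text
clock: 18.73
eef_pos: [601.3, -166.4, 66.0]
tool_rot: [3.139, -0.002, 1.096]
force: [-0.5, 1.7, 6.0]
width: 15.3
gripper_force: 59.1
```

```bash
python3 t.py
```

```text
18.7333 [ 601.3 -166.4   66. ] rolled 111.82 [0.34  0.118 0.304] [-0.5  1.7  6. ] -0.292
```

Call:
arm_command:
  series: [0,0,0,0,0.3,0,0,0,0,0.6,0,0,0,0,1,0,0,0,0,1,0,0,0,0,1]

```text
clock: 19.15
eef_pos: [601.3, -166.4, 66.0]
tool_rot: [3.14, -0.002, 1.079]
force: [0.1, 2.3, 5.5]
width: 15.3
gripper_force: 59.1
```

```bash
python3 t.py
```

```text
19.15 [ 601.3 -166.4   66. ] rolled 112.82 [0.319 0.06  0.258] [0.1 2.3 5.5] -0.272
```

Call:
arm_command:
  series: [0,0,0,0,0.6,0,0,0,0,1.2,0,0,0,0,1.8,0,0,0,0,2.4,0,0,0,0,3]

```text
clock: 19.57
eef_pos: [601.3, -166.4, 66.0]
tool_rot: [3.14, -0.002, 1.026]
force: [0.8, 2.1, 6.2]
width: 15.4
gripper_force: 59.1
```

```bash
python3 t.py
```

```text
19.5667 [ 601.3 -166.4   66. ] rolled 115.86 [0.42  0.064 0.166] [0.8 2.1 6.2] -0.116
```

Call:
arm_command:
  series: [0,0,0,0,0.6,0,0,0,0,1.2,0,0,0,0,1.8,0,0,0,0,2.4,0,0,0,0,3]

```text
clock: 19.98
eef_pos: [601.3, -166.4, 66.0]
tool_rot: [3.14, -0.002, 0.973]
force: [0.9, 2.0, 5.9]
width: 15.3
gripper_force: 59.1
```

```bash
python3 t.py
```

```text
19.9833 [ 601.3 -166.4   66. ] rolled 118.88 [0.376 0.041 0.155] [0.9 2.  5.9] -0.062
```

Call:
arm_command:
  series: [0,0,0,0,0.6,0,0,0,0,1.2,0,0,0,0,1.8,0,0,0,0,2.4,0,0,0,0,3]

```text
clock: 20.4
eef_pos: [601.3, -166.5, 66.0]
tool_rot: [3.14, -0.002, 0.921]
force: [1.0, 1.8, 6.6]
width: 15.1
gripper_force: 59.1
```

```bash
python3 t.py
```

```text
20.4 [ 601.3 -166.5   66. ] rolled 121.89 [0.363 0.103 0.096] [1.  1.8 6.6] -0.011
```

Call:
arm_command:
  series: [0,0,0,0,0.6,0,0,0,0,1.2,0,0,0,0,1.8,0,0,0,0,2.4,0,0,0,0,3]

```text
clock: 20.82
eef_pos: [601.3, -166.4, 66.0]
tool_rot: [3.14, -0.002, 0.868]
force: [-0.5, 0.6, 6.4]
width: 15.1
gripper_force: 59.1
```

```bash
python3 t.py
```

```text
20.8167 [ 601.3 -166.4   66. ] rolled 124.9 [0.367 0.113 0.065] [-0.5  0.6  6.4] 0.066
```

Call:
arm_command:
  series: [0,0,0,0,0.6,0,0,0,0,1.2,0,0,0,0,1.8,0,0,0,0,2.4,0,0,0,0,3]

```text
clock: 21.23
eef_pos: [601.3, -166.4, 66.0]
tool_rot: [3.14, -0.002, 0.816]
force: [0.6, 1.2, 6.3]
width: 15.4
gripper_force: 59.1
```

```bash
python3 t.py
```

```text
21.2333 [ 601.3 -166.4   66. ] rolled 127.89 [0.464 0.017 0.191] [0.6 1.2 6.3] -0.117
```

Call:
arm_command:
  series: [0,0,0,0,0.5,0,0,0,0,1,0,0,0,0,1,0,0,0,0,1,0,0,0,0,1]

```text
clock: 21.65
eef_pos: [601.3, -166.4, 66.0]
tool_rot: [3.14, -0.002, 0.799]
force: [0.8, 2.2, 6.4]
width: 15.1
gripper_force: 59.1
```

```bash
python3 t.py
```

```text
21.65 [ 601.3 -166.4   66. ] rolled 128.84 [0.333 0.043 0.134] [0.8 2.2 6.4] -0.194
```

Call:
arm_command:
  series: [0,0,0,0,0.5,0,0,0,0,1,0,0,0,0,1,0,0,0,0,1,0,0,0,0,1]

```text
clock: 22.07
eef_pos: [601.3, -166.4, 66.0]
tool_rot: [3.14, -0.002, 0.782]
force: [0.6, 2.0, 7.3]
width: 15.0
gripper_force: 59.1
```

```bash
python3 t.py
```

```text
22.0667 [ 601.3 -166.4   66. ] rolled 129.83 [0.327 0.02  0.291] [0.6 2.  7.3] -0.239
```

The torque fell to nothing and is now rising again, so the click is complete. I'm stopping here and letting go.

Call:
arm_command:
  series: [30,0,0,0,0,50,0,0,0,0,70,0,0,0,0,90,0,0,0,0,90,0,0,0,0]

```text
clock: 22.48
eef_pos: [599.6, -167.5, 64.5]
tool_rot: [-3.141, 0.0, 0.779]
force: [-1.1, -0.3, 0.3]
width: 72.5
gripper_force: 0.0
```

Call:
arm_command:
  series: [90,0,0,-1,0,90,0,0,-3,0,90,0,0,-6,0,90,0,0,-9,0,90,0,0,-11,0]

```text
clock: 22.9
eef_pos: [601.0, -167.5, 178.3]
tool_rot: [3.139, -0.002, 0.779]
force: [0.9, 0.2, 0.4]
width: 76.9
gripper_force: 0.0
```

Call:
arm_command:
  series: [90,0,0,0,0,90,0,0,0,0,90,0,0,0,0,90,0,0,0,0,90,0,0,0,0]

```text
clock: 23.32
eef_pos: [599.0, -167.1, 173.6]
tool_rot: [-3.139, 0.001, 0.779]
force: [0.1, -0.5, 0.2]
width: 77.1
gripper_force: 0.0
```

```bash
python3 t.py; python3 - <<'E'
from h import *
im,d,m=snap('wrist','w6')
c=m['R']@np.array([600,-167.4,60])+m['t']; th=np.arctan2(np.hypot(c[0],c[1]),c[2]); r=np.hypot(c[0],c[1])
u,v=[int(m['mtx'][i,i]*th*c[i]/r+m['mtx'][i,2]) for i in (0,1)]; print(u,v)
v0,u0=max(v-75,0),max(u-100,0)
cv2.imwrite('pics/w6c.png',cv2.resize(im[v0:v0+150,u0:u0+200,::-1],None,fx=4,fy=4,interpolation=cv2.INTER_CUBIC)); print(u0,v0)
E
```

```text
23.3167 [ 599.  -167.1  173.6] rolled 130.0 [-0.013 -0.018  0.012] [ 0.1 -0.5  0.2] 0.0
320 196
220 121
```

View pics/w6c.png

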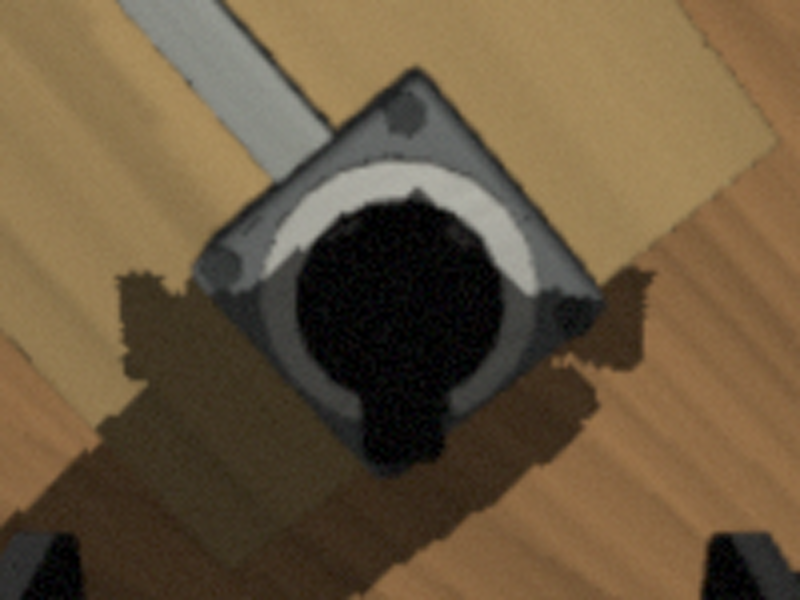

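The view shows the knob and collar released. The bar points to the lower edge of the picture, hiding the marks under its end near (403,420). I'll shift the camera to the marks' side and read them by code.

Call:
arm_command:
  series: [90,-3,0,0,0,90,-6.5,0,0,0,90,-10,0,0,0,90,-13,0,0,0,90,-14,0,0,0]

```text
clock: 23.78
eef_pos: [495.4, -270.2, 174.0]
tool_rot: [-3.139, 0.005, 0.773]
force: [-0.4, -1.0, 1.3]
width: 76.6
gripper_force: 0.0
```

Call:
arm_command:
  series: [90,0,0,0,0,90,0,0,0,0,90,0,0,0,0,90,0,0,0,0,90,0,0,0,0]

```text
clock: 24.2
eef_pos: [501.5, -264.1, 174.7]
tool_rot: [-3.141, -0.001, 0.782]
force: [0.6, 0.1, -1.0]
width: 76.9
gripper_force: 0.0
```

```bash
python3 t.py; cat > polar.py <<'E'
from h import *
import sys
f=sys.argv[1]
q=np.load(f'pics/{f}.npz'); K,R,t,im=q['K'],q['R'],q['t'],q['im']
g=cv2.cvtColor(im,cv2.COLOR_RGB2GRAY).astype(np.float32)
a0,a1=float(sys.argv[2]),float(sys.argv[3]); A=np.arange(a0,a1+.1,4.)
print('ang',A.astype(int))
for z,rs in ((60,(20,22,24)),(53,(24,26,27,28,29,30))):
  for r in rs:
    X=np.c_[600+r*np.cos(np.radians(A)),-167.4+r*np.sin(np.radians(A)),np.full(len(A),z)]
    c=X@R.T+t; h=np.hypot(c[:,0],c[:,1]); th=np.arctan2(h,c[:,2])
    u=K[0,0]*th*c[:,0]/h+K[0,2]; v=K[1,1]*th*c[:,1]/h+K[1,2]
    s=cv2.remap(g,u.astype(np.float32)[None],v.astype(np.float32)[None],cv2.INTER_LINEAR)[0]
    print(z,r,s.astype(int))
E
python3 -c "
from h import *
snap('wrist','w7')"; python3 polar.py w7 -190 -70; echo; python3 polar.py w3 -60 60
```

```text
24.2 [ 501.5 -264.1  174.7] rolled 129.85 [ 0.003 -0.025 -0.014] [ 0.6  0.1 -1. ] -0.003
ang [-190 -186 -182 -178 -174 -170 -166 -162 -158 -154 -150 -146 -142 -138
 -134 -130 -126 -122 -118 -114 -110 -106 -102  -98  -94  -90  -86  -82
  -78  -74  -70]
60 20 [50 46 46 49 49 50 50 44 21 11  7  1  5  5  5  2  7  9  8 11 36 48 51 50
 51 50 47 48 46 47 45]
60 22 [38 40 36 42 38 39 40 41 29  8  8  6  6 23 39 13  5  1  6 26 36 32 30 40
 44 53 53 36 50 59 80]
60 24 [ 86 119 131 112  99 108  94  63  71  68  34  45  46  40  45  48  57  51
  51  76 142 168 165 167 169 178 183 175 172 171 177]
53 24 [149 167 161 150 155 162 154 100 155  90  62  71  70  67  70  68  73  71
  71  70 175 184 184 183 183 182 184 185 179 176 172]
53 26 [184 185 184 186 186 184 187 183 177 135  94 151 140 155 164 141 137 133
 151  74 171 185 185 185 185 186 185 186 185 182 176]
53 27 [183 183 186 185 187 185 186 184 182 178 161 181 181 183 184 181 177 179
 170  74 159 186 186 185 183 185 185 184 184 184 181]
53 28 [184 186 186 186 188 187 185 182 184 185 188 187 188 188 187 184 188 186
 178  77 167 187 186 185 183 185 
[... 884 characters left out ...]
82 179 171 171 178 181 182 177 120]
53 26 [172 167 164 171 176 176 176 177 177 174 174 174 170 122  53 142 176 177
 179 181 185 184 184 184 180 173 172 180 182 154  81]
53 27 [169 165 168 173 176 176 175 175 173 174 172 174 173 121  55 145 178 177
 176 178 181 184 185 183 182 179 171 177 182 134  72]
53 28 [166 163 171 174 175 176 174 173 171 171 173 178 177 108  69 158 178 180
 178 177 178 179 185 187 183 182 173 172 182 129  73]
53 29 [159 154 159 163 167 166 157 154 154 166 162 165 158  90  85 158 164 175
 170 172 173 174 176 180 179 177 171 167 177 158  72]
53 30 [130 125 125 129 138 131 121 117 107 125 130 114 119  88  87 128 123 133
 141 138 129 127 136 153 149 144 147 143 153 144  72]
```

The steel mark is now at about -135° and the collar mark at -114°. They are 21° apart, which is 0.36 rad, so the clutch has clicked and stayed clicked.

```bash
python3 -c "
from h import *
print(workorder.finish_job())"
```

```text
the job is handed in; nothing more can be done
None
```

The job is handed in, though the call returned no verdict: the batten stands on its narrow edge in the gap, the clutch has clicked once (marks 0.36 rad apart, checked after letting go), the panel was against the fence when last seen just before the click, and I turned the knob about 4° past the click's end with torque back to around 0.3 Nm before letting go.

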